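Fold the comb and pocket mirror and pack them in the wash case

TASK

Pack the grooming things: fold the red comb's blade fully home into its handle and shut the blue pocket mirror, each before it goes into the grey wash case, then lay each flat, right way up and fully down in its own fitted pocket of the case and let go. Leave the other toiletries on the counter where they are.

Things in the scene. Friction and masses are not known exactly. Their poses are not given: they have to be found in the camera images.
- comb: Red handle of a folding comb, loose, lying flat: a channel 150 (x) x 26 (y) x 18 mm high, open on its +y side where the blade comes out; 95 g with blade. Origin: centre of its underside. +x runs from solid tail to hinge end. Hinge pin vertical at x = +63, y = 0 mm. The tail (x -75 to -39) holds no blade and can be gripped across y (26 mm) without hindering the fold.
- comb_blade (a joint): Black comb blade's angle a, rad: 0 = folded home, growing as it swings out to handle +y (starts 1.0-2.0, stop 2.6). It points from the pin along (-cos a, sin a) in handle frame; 98 mm long, 8 thick, 5-13 mm above the underside. Its outer back lies 17 mm off the line through the pin: folded width 30 mm, 4 proud on +y. Stiff hinge, 0.05 N m: pushing the blade of an unheld comb shoves the comb along.
- comb_tail (a point): Point on top of the comb's solid tail, 58 mm from the handle's middle towards -x, 18 mm above the underside: a good place to grip.
- blade_tip (a point): Free end of the comb's blade, on its back, at mid thickness.
- mirror: Blue base of a clamshell pocket mirror, loose, 60 (x) x 62 (y) x 14 mm high, lying flat, 195 g with lid. Origin: centre of its underside. Hinge along y on its +x top edge. Shut, it is 20 mm thick. Lift it by the base's y sides (62 mm apart): the lid is narrower (54 mm) and not in the way; lifted by its lid it would swing open.
- mirror_lid (a joint): Mirror lid's angle a, rad: 0 = shut on the base; starts leaning back past upright (1.7-2.3, stop 2.6). The lid points from the hinge along (-cos a, 0, sin a) in the base's frame. Lid 58 mm long, 54 mm wide, 6 mm thick. Light friction hinge, about 0.018 N m: it stays where it is left.
- mirror_hinge (a point): Middle of the mirror's hinge line: base frame x = +30, z = +14 mm.
- lid_edge (a point): Middle of the lid's free edge.
- case: Open grey wash case, fixed to the counter. Origin: underside centre of its fitted half, a block 148 (x) x 172 (y) x 16 mm high with two pockets 8 mm deep, lined yellow. Its empty lid half, 140 x 172 x 12 mm, lies open on its -x side.
- case_comb (a point): Centre of the floor of the long pocket, 8 mm above the counter, at case x = +48, y = 0. 158 mm along the case's y, 38 mm along x, 8 mm deep: for the folded comb, either end first.
- case_mirror (a point): Centre of the floor of the squarish pocket, 8 mm above the counter, at case x = -33, y = +30 mm. 68 mm along the case's x, 70 mm along y, 8 mm deep: for the shut mirror (lid up, sides parallel to the pocket's).
- post_top (a point): Top centre of an upright chrome post, 14 mm diameter, 85 mm tall, on a 60 mm round foot 6 mm high, fixed firmly to the counter; strong enough to brace or push things against.
- nailbrush: Bystander: wooden nail brush 36 x 85 x 30 mm. Origin under its centre.
- soapdish: Bystander: white soap dish with green soap, 75 x 105 x 27 mm. Origin under its centre.
- jar: Bystander: small amber cream jar, 54 mm diameter, 40 mm tall. Origin under its centre.
- tumbler: Bystander: blue ceramic tumbler, 72 mm diameter, 95 mm tall. Origin under its centre.
- lotion: Bystander: yellow lotion bottle, 60 mm diameter, 150 mm tall. Origin under its centre.
- widecomb: Bystander: green one-piece comb 170 mm long, lying flat, 6 mm thick. Origin under its centre.
- nailfile: Bystander: steel nail file 165 mm long with a black handle, lying flat, 6 mm thick. Origin under its middle.

How it is judged:
On the way:
1. the comb's blade and the mirror's lid are both folded shut (value of joint comb_blade below 0.06 rad and value of joint mirror_lid below 0.1 rad), for 0.2 s.
At the end, for the whole second after the job is handed in: Blade folded to within 0.06 rad, lid to 0.1 rad; comb flat in the long pocket (centre within 12 mm, aligned within 0.12 rad) and mirror flat, lid up, in the square one (within 10 mm), undersides within 3 mm of the floors; both released and at rest; bystanders undisturbed (all of step 1 and horizontal distance between comb and case_comb below 0.012 m and z of comb in the frame of case_comb below 0.003 m and angle between the x axis of comb and the y axis of case, either way round below 0.12 rad and angle between comb's own z axis and vertical below 0.06 rad and horizontal distance between mirror and case_mirror below 0.01 m and z of mirror in the frame of case_mirror below 0.003 m and angle between mirror's own z axis and vertical below 0.08 rad and linear speed of each of comb, mirror below 0.02 m/s); the robot touches nothing.
It fails at once if the mirror is laid in its pocket while still open (horizontal distance between mirror and case_mirror below 0.02 m and z of mirror in the frame of case_mirror below 0.004 m and value of joint mirror_lid above 0.35 rad).
It fails at once if another toiletry is shifted by more than 30 mm (distance of any of nailbrush, soapdish, jar, tumbler, lotion, widecomb, nailfile from where it was at the start of the episode above 0.03 m).
It also fails if it takes over 72 s, if anything falls off the work surface, if the arm or the gripper's body presses on something with over 40 N, if the wrist force passes 120 N, or if a joint passes its speed limit or range.

ROBOT

A 7-joint arm with a two-finger parallel gripper is mounted at the origin on the work surface. World frame = base frame: x ahead of the robot, y to its left, z up, the work surface at z = 0. Lengths are in m, angles in rad, forces in N, time in s.
With the tool pointing down it reaches from about 0.425 to 0.875 m from the base axis. Payload 8.4 kg.
Tool frame: the origin (TCP) lies at the very end of the fingers, on their centre line; the grasp point (between the pads) lies arm.grasp_offset behind it (arm.grasp_offset is the distance from the TCP to the grasp point, in m); z points along the fingers, y is the line along which they close (so a half turn about z gives the same grasp; the last joint's range is limited). The gripper opens to 85 mm and grips with 20 to 120 N. Pads are 22 mm wide; open, the fingers measure 114 mm over their backs; the gripper's body (76 mm by 85 mm) begins 54 mm behind the grasp point. The pads swing forward as they close: fully open they stand 13 mm farther back than shut.
Start: joints at [-1.408, 0.333, 0.04, 1.465, -0.013, 1.343, -0.059], TCP at [0.168, 0.628, 0.231] pointing down, gripper open.
Joint ranges: [-2.58, 2.58], [-0.38, 2.09], [-1.3, 1.39], [0.25, 2.4], [-1.5, 4.64], [0.08, 2.09], [-2.65, 2.65]. Speed limits (rad/s): [2.22, 2.22, 2.79, 2.79, 3.14, 3.14, 3.14].

INTERFACE

Orientations are given as a unit quaternion [w, x, y, z].
In Python, from plant import arm gives the robot as it stands.
- The arm moves only by the shell command python3 -m creep 'ROWS' [FORCE]. ROWS is JSON, a list of rows, each a list of 7 numbers: the shift along the tool's x, y, z in mm, then the turn, a rotation vector about the tool's x, y, z in rad, then the finger opening in mm, from 0 to 85.4. In form: [[x, y, z, rx, ry, rz, hand], ...]. A call has 1 to 12 rows; each row is the pose to reach, as a shift and turn from the pose commanded when the call began, along the tool's axes at that moment; what a row does not reach only later rows make up. A row lasts 1/8 s, in which the tool goes at most 62.5 mm and 10.7 degrees, less where a joint would pass 70% of its speed; a pose out of reach is approached as far as the arm can. A call with a gripper value outside its range is refused whole. The fingers move at their own pace and stop on an object; FORCE is the grip in N (left out, the last holds). Time passes only in rows, so rows that repeat a pose let the fingers close. It gives the time, the measured TCP pose, the force, the opening and the grip force at its end, in the units of the state.
- arm.sense(): the state, without advancing time (a new reading comes with each control period).
- arm.camera(name): name is "scene" or "top" or "wrist"; returns the picture (480x640x3 uint8, red, green, blue); there is no depth.
- arm.calibration(name): a dict with "intrinsics" (3x3 intrinsics, pixels), "position" and "rotation" of the camera in the world. Camera axes: x right, y down, z forward; pixel columns grow to the right and rows downward; lengths in m; the calibration is good to about 2 mm. A picture is of the moment at which its call begins: read the wrist's pose just before it. calibration takes no time and is no camera call; for the wrist camera it gives the pose at the moment of the call.
- arm.close_job(): hands the job in; it is judged then, once.
The state is a dict: "t": time; "joints": joint angles; "joint_velocities": joint speeds; "joint_efforts": joint torques, N m; "tool_pos": TCP position; "tool_rot": TCP orientation; "contact_force": force on the tool from outside, world axes, zero at the start; "ft_torque": the same for the moment, N m; "width": finger opening in m; "finger_force": force on a finger pad.
Only numpy, scipy, OpenCV 4.12 (cv2) and the standard library are available. Lean on these libraries where they do the work, as an engineer would, in place of code of your own. Each camera call takes 0.05 s, during which the arm holds its last target. There are 200 camera calls.

## Working session

There is one attempt and no reset: what is moved stays moved. The work goes in short steps, Python scripts to look and compute and a shell command to move; the robot and the scene stay as the last step left them, time stands still between calls to the robot, and variables do not carry over. Pictures are saved under pics/ and viewed, at most 10 in all, crops included, and the job is handed in when it is done.

```bash
mkdir -p pics; ls
cat > h.py <<'E'
import numpy as np, cv2
from plant import arm
from scipy.spatial.transform import Rotation as R
def snap(name,fn=None):
    c=arm.calibration(name); im=np.array(arm.camera(name))
    if fn: cv2.imwrite('pics/'+fn,im[:,:,::-1])
    return im,c
def ray(c,px,z):
    K=np.array(c['intrinsics']);d=np.array(c['rotation'])@np.linalg.solve(K,[px[0],px[1],1.])
    p=np.array(c['position']);return p+d*(z-p[2])/d[2]
def proj(c,P):
    q=np.array(c['rotation']).T@(np.array(P)-np.array(c['position']));q=np.array(c['intrinsics'])@q;return q[:2]/q[2]
def Rt():
    q=arm.sense()['tool_rot'];return R.from_quat([q[1],q[2],q[3],q[0]])
def totool(target,yaw_y=None):
    """rows (mm) to bring TCP to target; rz to get tool y at world yaw yaw_y (mod pi)"""
    s=arm.sense();r=Rt();d=r.inv().apply(np.array(target)-s['tool_pos'])*1000
    y=r.apply([0,1,0]);cur=np.arctan2(y[1],y[0]);print('shift',d.round(1),'tool y yaw',round(cur,3),'z',r.apply([0,0,1]).round(3),'j7',round(s['joints'][6],2))
    if yaw_y is not None:
        e=(yaw_y-cur+np.pi/2)%np.pi-np.pi/2;print('rz (tool)',round(-e,3))
E
python3 - <<'E'
from h import *
for n in('top','scene'):
    im,c=snap(n,n+'0.png');print(n,np.array(c['position']).round(3),np.array(c['rotation']).round(2).tolist(),np.array(c['intrinsics'])[0])
s=arm.sense();print(s['t'],s['tool_pos'],s['tool_rot'],arm.grasp_offset)
totool([.5,0,.2],0)
E
```

```text
pics
top [ 0.449 -0.028  1.59 ] [0.03, -0.7, 0.71, -0.02] [600.76834498   0.         324.49554884]
scene [1.068 0.776 0.87 ] [-0.13, 0.25, 0.87, -0.4] [522.64015891   0.         321.85270919]
0.1 [0.16815475 0.62745295 0.23052354] [-4.84587803e-05  1.30540983e-01  9.91442657e-01 -7.11511420e-04] 0.0187
shift [-482.9 -520.1   31.3] tool y yaw 1.309 z [-0.    -0.001 -1.   ] j7 -0.06
rz (tool) 1.309
```

View pics/top0.png

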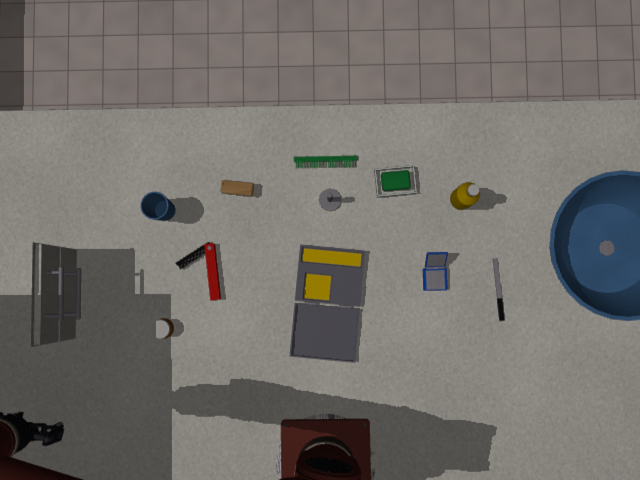

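View pics/scene0.png

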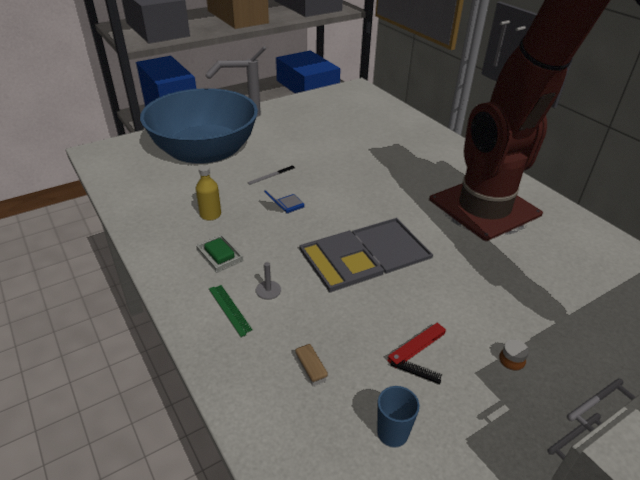

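Top view: red comb with its hinge at (209,246), tail at (215,299), and blade tip at (178,265). The case pockets are at (332,258) and (318,288), the mirror base at (435,278) with its lid at (436,260), and the post base at (330,200). The scene view agrees.

```bash
cat >> h.py <<'E'
def masks(im):
    h=cv2.cvtColor(im,cv2.COLOR_RGB2HSV);H,S,V=h[...,0].astype(int),h[...,1],h[...,2]
    return dict(red=((H<6)|(H>174))&(S>180)&(V>90),yellow=(H>20)&(H<32)&(S>180)&(V>90),blue=(H>105)&(H<125)&(S>130)&(V>40))
def blobs(m,n=3,amin=100):
    cs,_=cv2.findContours(m.astype(np.uint8),cv2.RETR_EXTERNAL,cv2.CHAIN_APPROX_NONE)
    return [c for c in sorted(cs,key=cv2.contourArea,reverse=True)[:n] if cv2.contourArea(c)>=amin]
def rect(c,cnt,z):
    P=np.array([ray(c,p[0],z)[:2] for p in cnt]).astype(np.float32)
    r=cv2.minAreaRect(P*1000);b=cv2.boxPoints(r)
    e=b[1]-b[0],b[2]-b[1];l=max(e,key=np.linalg.norm);yaw=np.arctan2(l[1],l[0])
    yaw=(yaw+np.pi/2)%np.pi-np.pi/2
    return np.array(r[0]).round(1),sorted(np.array(r[1]).round(1)),round(float(yaw),3)
E
python3 - <<'E'
from h import *
im=cv2.imread('pics/top0.png')[:,:,::-1].copy();c=arm.calibration('top');m=masks(im)
for k,z in(('red',.018),('yellow',.008),('blue',.014)):
    for b in blobs(m[k],5,40): print(k,cv2.boundingRect(b),*rect(c,b,z))
for n,p,z in(('hinge',(209.5,247),.018),('tail',(215,299),.018),('tip',(179,265),.009),('post',(330,200),.003),('brush',(237,188),.03),('lotion',(462,197),.08),('tumbler',(156,206),.095),('mirL',(428,253),.06),('mirR',(447,253),.06)):print(n,ray(c,p,z).round(3))
E
```

```text
Traceback (most recent call last):
  File "h.py", line 28, in rect
    P=np.array([ray(c,p[0],z)[:2] for p in cnt]).astype(np.float32)
                ~~~^^^^^^^^^^
  File "h.py", line 9, in ray
    K=np.array(c['intrinsics']);d=np.array(c['rotation'])@np.linalg.solve(K,[px[0],px[1],1.])
                                  ~~~~~~~~~~~~~~~~~~~~~~~^~~~~~~~~~~~~~~~~~~~~~~~~~~~~~~~~~~~
ValueError: matmul: Input operand 1 has a mismatch in its core dimension 0, with gufunc signature (n?,k),(k,m?)->(n?,m?) (size 3 is different from 4)
```

```bash
python3 - <<'E'
s=open('h.py').read()
s=s.replace("c=arm.calibration(name);","c=cal(name);").replace("def snap","""def cal(n):
    c=dict(arm.calibration(n));q=c['rotation'];c['rotation']=R.from_quat([q[1],q[2],q[3],q[0]]).as_matrix();return c
def snap""",1)
open('h.py','w').write(s)
E
python3 - <<'E'
from h import *
im=cv2.imread('pics/top0.png')[:,:,::-1].copy();c=cal('top');m=masks(im)
for k,z in(('red',.018),('yellow',.008),('blue',.014)):
    for b in blobs(m[k],5,40): print(k,cv2.boundingRect(b),*rect(c,b,z))
for n,p,z in(('hinge',(209.5,247),.018),('tail',(215,299),.018),('tip',(179,265),.009),('post',(330,200),.003),('brush',(237,188),.03),('lotion',(462,197),.08),('tumbler',(156,206),.095),('mirL',(428,253),.06),('mirR',(447,253),.06)):print(n,ray(c,p,z).round(3))
E
```

```text
red (204, 243, 16, 57) [503.1 290.7] [np.float64(24.6), np.float64(147.3)] 0.116
yellow (303, 249, 58, 17) [536.3 -23.8] [np.float64(33.2), np.float64(152.6)] 1.466
yellow (304, 274, 27, 26) [458.9  14.7] [np.float64(63.5), np.float64(64.7)] 1.464
yellow (456, 183, 20, 22) [ 696.3 -377.9] [np.float64(41.0), np.float64(57.8)] 0.402
blue (588, 185, 52, 81) [ 609.1 -763. ] [np.float64(132.3), np.float64(210.6)] -0.045
blue (550, 224, 51, 71) [ 517.3 -638.1] [np.float64(94.4), np.float64(194.0)] 0.654
blue (586, 279, 34, 40) [ 407.7 -720. ] [np.float64(62.8), np.float64(111.8)] 0.53
blue (142, 193, 27, 19) [692.  441.6] [np.float64(46.2), np.float64(63.4)] 1.095
blue (606, 257, 34, 32) [ 496.8 -788. ] [np.float64(58.1), np.float64(93.5)] -0.889
hinge [0.567 0.297 0.018]
tail [0.43  0.282 0.018]
tip [0.521 0.379 0.009]
post [ 0.689 -0.022  0.003]
brush [0.72  0.222 0.03 ]
lotion [ 0.68  -0.356  0.08 ]
tumbler [0.666 0.416 0.095]
mirL [ 0.54 -0.27  0.06]
mirR [ 0.54  -0.318  0.06 ]
```

Run:
```python
from h import *
totool([.46,.286,.20],.116+np.pi/2)
```

```text
shift [-370.3 -254.2   30.9] tool y yaw 1.309 z [-0.    -0.001 -1.   ] j7 -0.06
rz (tool) -0.378
```

```bash
python3 -m creep '[[-50,-35,4,0,0,-0.05,85],[-100,-70,8,0,0,-0.1,85],[-150,-104,12,0,0,-0.15,85],[-200,-138,16,0,0,-0.2,85],[-250,-172,20,0,0,-0.25,85],[-300,-207,25,0,0,-0.3,85],[-340,-235,28,0,0,-0.35,85],[-370,-254,31,0,0,-0.378,85],[-370,-254,31,0,0,-0.378,85],[-370,-254,31,0,0,-0.378,85],[-370,-254,31,0,0,-0.378,85]]'
python3 - <<'E'
from h import *
im,c=snap('wrist','w1.png');print(c['position'])
for b in blobs(masks(im)['red'],2):print(cv2.boundingRect(b),*rect(c,b,.018))
totool([.4455,.284,.1],.116+np.pi/2)
E
```

```text
t: 1.48
tool_pos: [0.459, 0.2879, 0.2002]
tool_rot: [-0.0, -0.059, 0.998, 0.0]
contact_force: [-0.0, 0.0, 1.2]
width: 0.0847
finger_force: 0.0
[0.38650783 0.27952004 0.34060947]
shift [ 13.9  -2.2 100.3] tool y yaw 1.689 z [-0.  0. -1.] j7 1.08
rz (tool) 0.002
```

View pics/w1.png

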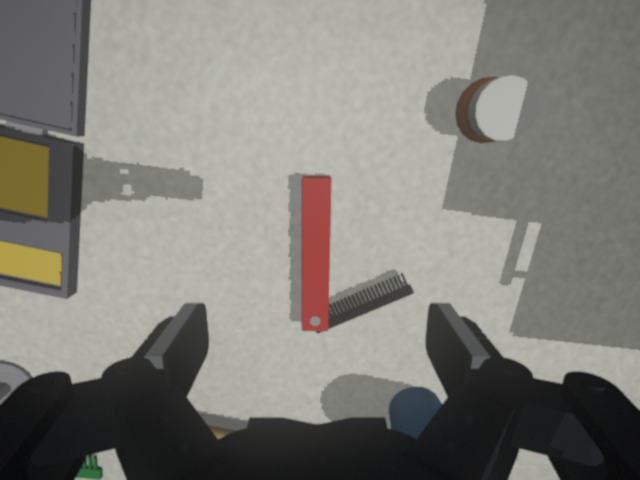

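Wrist view: handle spans (302,177) to (330,330), the pin is at (315,321), and the blade tip is at (410,285). I'll refine from this.

```bash
sed -i 's/(S>180)&(V>90),yellow/(S>130)\&(V>80),yellow/' h.py
python3 - <<'E'
from h import *
im=cv2.imread('pics/w1.png')[:,:,::-1].copy();c=cal('wrist')
for b in blobs(masks(im)['red'],3):print(cv2.boundingRect(b),*rect(c,b,.018))
pin=ray(c,(315,321),.018);tip=ray(c,(411,290),.009);cen=ray(c,(316,253.5),.018);tl=ray(c,(316,177),.018)
print(pin,tip,cen,tl)
E
```

```text
(303, 178, 27, 153) [502.  291.6] [np.float64(23.3), np.float64(147.2)] 0.11
[0.56541578 0.29855633 0.018     ] [0.52618207 0.38720621 0.009     ] [0.49697302 0.29144511 0.018     ] [0.42808984 0.28331063 0.018     ]
```

```bash
python3 -m creep '[[15,-1,60,0,0,0.006,60],[15,-1,120,0,0,0.006,50],[15,-1,160,0,0,0.006,45],[15,-1,180,0,0,0.006,45],[15,-1,190,0,0,0.006,45],[15,-1,190,0,0,0.006,45],[15,-1,190,0,0,0.006,0],[15,-1,190,0,0,0.006,0],[15,-1,190,0,0,0.006,0],[15,-1,190,0,0,0.006,0],[15,-1,190,0,0,0.006,0]]' 60; python3 -c "
from h import *
totool([.4443,.2852,.01],1.681);snap('wrist','w2.png')"
```

```text
t: 2.9
tool_pos: [0.4458, 0.2847, 0.0117]
tool_rot: [0.001, -0.055, 0.998, 0.001]
contact_force: [-2.0, -0.5, 6.4]
width: 0.0239
finger_force: 59.5
shift [1.4 0.6 1.7] tool y yaw 1.681 z [ 0.001  0.002 -1.   ] j7 1.12
rz (tool) 0.0
```

View pics/w2.png

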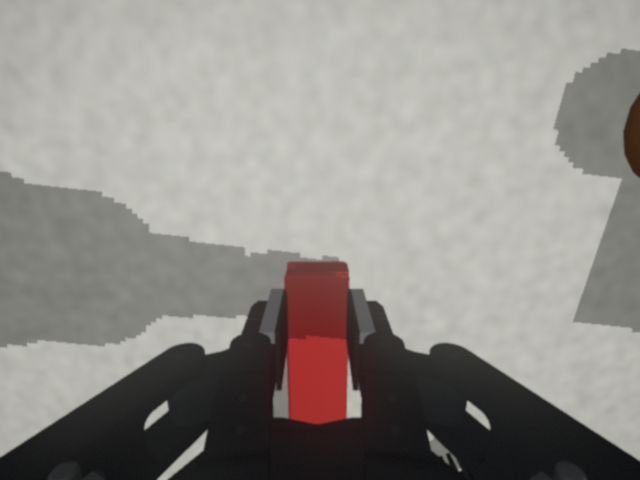

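```bash
python3 -m creep '[[0,0,-20,0,0,0,0],[0,0,-45,0,0,0.1,0],[-15,-16,-45,0,0,0.28,0],[-31,-33,-45,0,0,0.46,0],[-47,-50,-45,0,0,0.64,0],[-63,-66,-45,0,0,0.82,0],[-79,-83,-45,0,0,1.0,0],[-95,-100,-45,0,0,1.18,0],[-111,-116,-45,0,0,1.36,0],[-127,-133,-45,0,0,1.54,0],[-143,-150,-45,0,0,1.7,0],[-158,-166,-45,0,0,1.786,0]]'
python3 - <<'E'
from h import *
im,c=snap('top','t2.png');cv2.imwrite('pics/t2c.png',cv2.resize(im[150:310,180:400,::-1],None,fx=3,fy=3))
totool([.621,.137,.057],-1.676+np.pi/2)
E
```

```text
t: 4.45
tool_pos: [0.6211, 0.1361, 0.0558]
tool_rot: [0.0, 0.744, 0.668, 0.0]
contact_force: [0.3, -0.5, -1.2]
width: 0.0236
finger_force: 59.1
shift [ 3.4 -2.3 -0.9] tool y yaw -0.114 z [ 0.002 -0.001 -1.   ] j7 -0.12
rz (tool) -0.009
```

View pics/t2c.png

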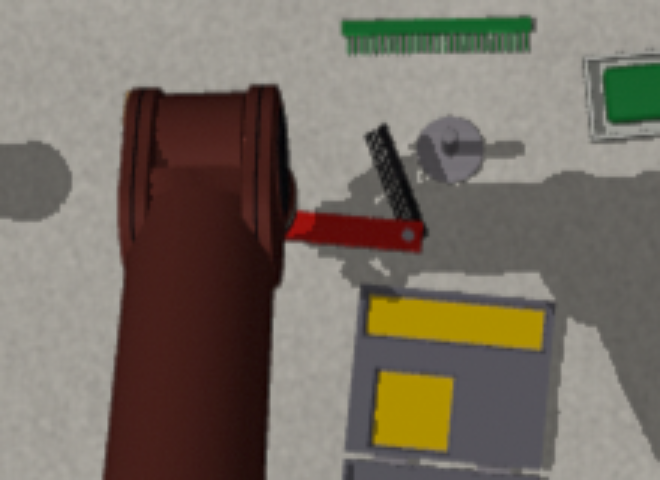

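Run:
```python
from h import *
c=cal('top');pin=ray(c,(180+408/3,150+236/3),.063);p1=ray(c,(180+449.5/3,150+142/3),.085);p2=ray(c,(180+451/3,150+149.5/3),.004)
r=Rt();s=arm.sense();hx=-r.apply([1,0,0]);hy=r.apply([0,1,0])
print(pin,p1,p2)
for q in(pin,p1,p2):d=(q-s['tool_pos'])*1000;print('in handle from tail grip',d@hx,d@hy)
```

```text
[0.60651355 0.01453849 0.063     ] [ 0.68315567 -0.02198812  0.085     ] [ 0.68905405 -0.02291038  0.004     ]
in handle from tail grip 119.96636366008629 -2.7239353275151164
in handle from tail grip 147.52170229259465 77.64066204313332
in handle from tail grip 147.70103407779166 83.40741087975131
```

```bash
python3 -m creep '[[-20,0,0,0,0,0,0],[-35,-1,0,0,0,0,0],[-47,1,0,0,0,0,0],[-59,4,0,0,0,0,0],[-70,10,0,0,0,0,0],[-80,17,0,0,0,0,0],[-90,26,0,0,0,0,0],[-97,35,0,0,0,0,0],[-104,46,0,0,0,0,0],[-107,53,0,0,0,0,0],[-108,56,0,0,0,0,0],[-108,56,0,0,0,0,0]]'
python3 - <<'E'
from h import *
im,c=snap('top','t3.png');cv2.imwrite('pics/t3c.png',cv2.resize(im[150:270,250:410,::-1],None,fx=4,fy=4))
totool([.621,.137,.057],-1.676+np.pi/2)
E
```

```text
t: 6.0
tool_pos: [0.6649, 0.023, 0.0552]
tool_rot: [0.0, 0.743, 0.669, -0.0]
contact_force: [-0.3, -0.5, -0.9]
width: 0.0242
finger_force: 59.1
shift [108.5 -55.4  -1.8] tool y yaw -0.105 z [-0. -0. -1.] j7 0.08
rz (tool) 0.0
```

View pics/t3c.png

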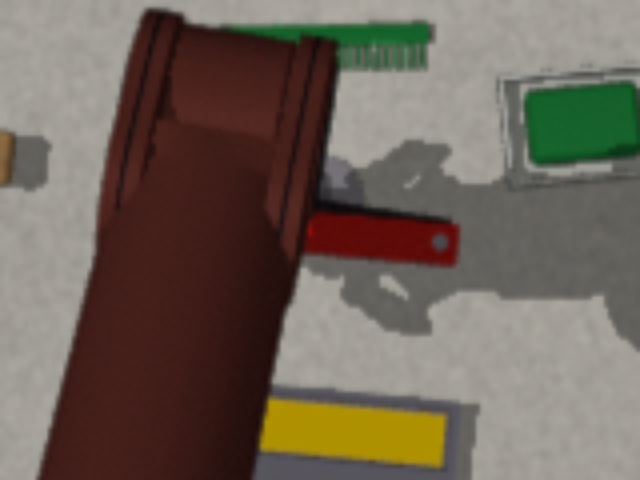

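The blade is nearly home. I'll press on gently.

```bash
python3 -m creep '[[0,1.5,0,0,0,0,0],[0,3,0,0,0,0,0],[0,3,0,0,0,0,0]]'; python3 -m creep '[[0,1,0,0,0,0,0],[0,2,0,0,0,0,0],[0,2,0,0,0,0,0]]'
```

```text
t: 6.42
tool_pos: [0.6678, 0.0228, 0.0553]
tool_rot: [0.0, 0.743, 0.669, -0.0]
contact_force: [-0.3, -0.1, -0.8]
width: 0.0239
finger_force: 59.1
t: 6.8
tool_pos: [0.6698, 0.0225, 0.0553]
tool_rot: [0.0, 0.743, 0.669, 0.0]
contact_force: [-0.0, 0.1, -0.4]
width: 0.0237
finger_force: 59.1
```

```bash
python3 -m creep '[[0,1,0,0,0,0,0],[0,2,0,0,0,0,0],[0,2,0,0,0,0,0]]';python3 -m creep '[[0,1,0,0,0,0,0],[0,1.5,0,0,0,0,0],[0,1.5,0,0,0,0,0]]'; python3 -c "
from h import *
im,c=snap('scene','s3.png');cv2.imwrite('pics/s3c.png',cv2.resize(im[240:360,210:370,::-1],None,fx=4,fy=4))"
```

```text
t: 7.18
tool_pos: [0.6712, 0.0224, 0.0551]
tool_rot: [-0.0, 0.743, 0.669, -0.0]
contact_force: [-3.8, -0.1, 0.4]
width: 0.0238
finger_force: 59.2
t: 7.55
tool_pos: [0.6717, 0.0224, 0.0548]
tool_rot: [-0.001, 0.743, 0.669, -0.001]
contact_force: [-8.4, 1.0, 2.0]
width: 0.0244
finger_force: 59.5
```

View pics/s3c.png

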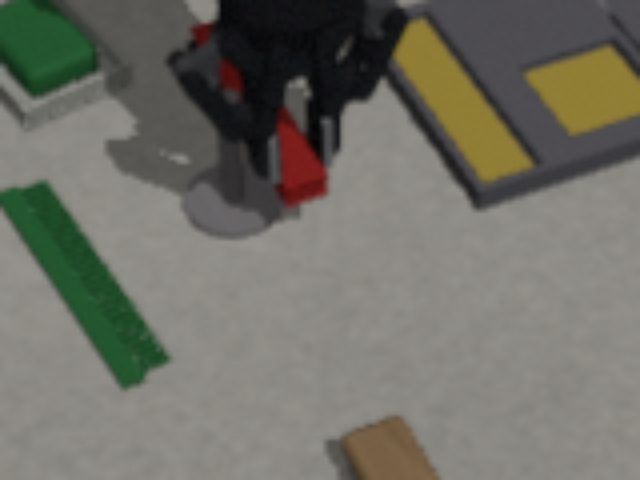

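```bash
python3 -m creep '[[0,-10,0,0,0,0,0],[0,-30,0,0,0,0,0],[0,-70,-15,0,0,0,0],[-3,-110,-25,0,0,0,0],[-3,-132,-25,0,0,0,0],[-3,-132,-25,0,0,0,0],[-3,-132,-25,0,0,0,0]]'
python3 - <<'E'
from h import *
im,c=snap('wrist','w4.png');im2,c2=snap('top','t4.png')
o=np.hstack([cv2.resize(im,None,fx=.6,fy=.6),cv2.resize(im2[220:340,270:390],(288,288))]);cv2.imwrite('pics/m4.png',o[:,:,::-1])
totool([.5405,.0329,.08],-.105)
E
```

```text
t: 8.48
tool_pos: [0.5426, 0.0333, 0.0808]
tool_rot: [0.0, 0.743, 0.669, 0.001]
contact_force: [-0.2, 0.3, -1.6]
width: 0.0239
finger_force: 59.3
shift [-0.2 -2.1  0.5] tool y yaw -0.105 z [ 0.001 -0.    -1.   ] j7 -0.04
rz (tool) -0.0
```

View pics/m4.png

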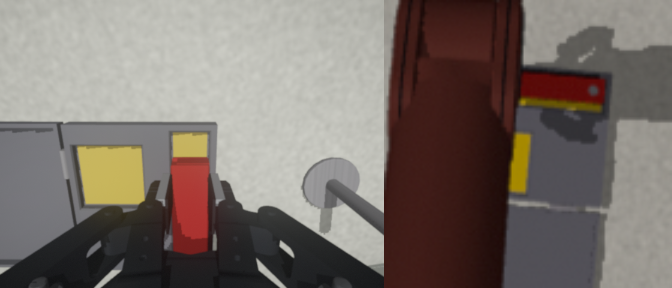

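Run:
```python
from h import *
im=cv2.imread('pics/w4.png')[:,:,::-1].copy();c=cal('wrist');m=masks(im);h=cv2.cvtColor(im,cv2.COLOR_RGB2HSV)
y=(h[...,0]>18)&(h[...,0]<35)&(h[...,1]>90)&(h[...,2]>60)
for b in blobs(y,3):
    x0,y0,w,hh=cv2.boundingRect(b);print('yellow',x0,y0,w,hh,'TL',ray(c,(x0-.5,y0-.5),.008).round(4),'TR',ray(c,(x0+w-.5,y0-.5),.008).round(4))
b=blobs(m['red'],1)[0];print(cv2.boundingRect(b))
ys=b[:,0,1].min()
for r in range(ys+8,ys+120,20):
    xs=np.where(m['red'][r])[0];print(r,xs.min(),xs.max(),ray(c,(xs.min()-.5,r),.087).round(4),ray(c,(xs.max()+.5,r),.087).round(4))
print(ys,ray(c,(317,ys),.087))
```

```text
yellow 129 243 114 98 TL [0.4325 0.0518 0.008 ] TR [0.4999 0.0447 0.008 ]
yellow 288 221 57 41 TL [0.5283 0.0553 0.008 ] TR [0.5615 0.0517 0.008 ]
(285, 263, 64, 161)
271 286 347 [0.5332 0.0545 0.087 ] [0.5569 0.052  0.087 ]
291 286 347 [0.5322 0.0462 0.087 ] [0.5562 0.0437 0.087 ]
311 287 346 [0.5314 0.0376 0.087 ] [0.5551 0.0351 0.087 ]
331 288 346 [0.5307 0.0287 0.087 ] [0.5544 0.0261 0.087 ]
351 287 347 [0.5291 0.0195 0.087 ] [0.554  0.0168 0.087 ]
371 287 347 [0.5279 0.01   0.087 ] [0.5532 0.0072 0.087 ]
263 [0.54559027 0.05648424 0.087     ]
```

```bash
python3 -m creep '[[0.6,-2.2,0,0,0,0,0],[0.6,-2.2,25,0,0,0,0],[0.6,-2.2,45,0,0,0,0],[0.6,-2.2,53,0,0,0,0],[0.6,-2.2,57,0,0,0,0],[0.6,-2.2,57,0,0,0,0]]'; python3 -m creep '[[0,0,2,0,0,0,0],[0,0,4,0,0,0,0],[0,0,4,0,0,0,0],[0,0,4,0,0,0,0]]'
```

```text
t: 9.32
tool_pos: [0.5397, 0.0338, 0.0235]
tool_rot: [0.0, 0.743, 0.669, 0.0]
contact_force: [-0.4, -0.0, -0.5]
width: 0.0236
finger_force: 59.3
t: 9.82
tool_pos: [0.5399, 0.034, 0.0197]
tool_rot: [0.0, 0.743, 0.669, 0.0]
contact_force: [-1.8, 0.4, 4.5]
width: 0.0243
finger_force: 60.0
```

```bash
python3 -m creep '[[0,0,0,0,0,0,40],[0,0,0,0,0,0,40],[0,0,0,0,0,0,40],[0,0,-30,0,0,0,40],[0,0,-80,0,0,0,40],[-60,0,-130,0,0,0,40],[-100,0,-160,0,0,0,40],[-100,0,-160,0,0,0,40],[-100,0,-160,0,0,0,40]]'
python3 - <<'E'
from h import *
im,c=snap('wrist','w5.png');h=cv2.cvtColor(im,cv2.COLOR_RGB2HSV)
y=(h[...,0]>18)&(h[...,0]<35)&(h[...,1]>90)&(h[...,2]>60)
for b in blobs(y,4):print('y',cv2.boundingRect(b),*rect(c,b,.008))
for b in blobs(masks(im)['red'],2):print('r',cv2.boundingRect(b),*rect(c,b,.026))
im=im[0:420,60:];cv2.imwrite('pics/w5c.png',im[:,:,::-1])
E
```

```text
t: 10.95
tool_pos: [0.5289, -0.0652, 0.1791]
tool_rot: [-0.0, 0.743, 0.669, 0.0]
contact_force: [0.1, 2.1, -0.7]
width: 0.0395
finger_force: 0.0
y (176, 83, 86, 86) [460.1  15.6] [np.float64(64.1), np.float64(65.0)] 1.464
y (334, 64, 9, 190) [551.3 -24.4] [np.float64(5.7), np.float64(152.2)] 1.474
y (464, 454, 32, 26) [ 668.6 -362.8] [np.float64(25.7), np.float64(43.6)] -0.993
r (300, 65, 35, 193) [534.8 -23. ] [np.float64(25.2), np.float64(146.4)] 1.471
```

View pics/w5c.png

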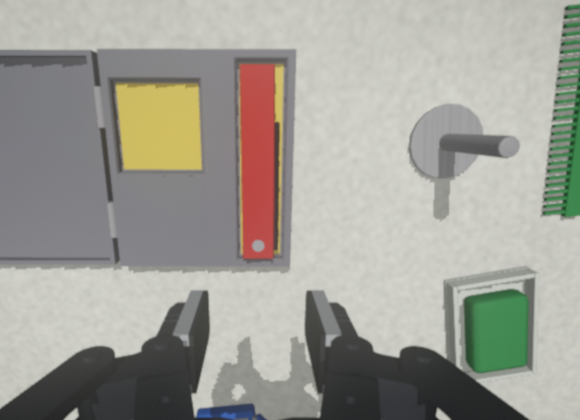

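Comb is flush in its pocket at (534.8, -23.0) mm, with the black blade strip parallel to the handle. Mirror next.

```bash
python3 -m creep '[[-25,6,-5,0,0,-0.18,20],[-50,12,-10,0,0,-0.36,0],[-75,18,-15,0,0,-0.54,0],[-100,24,-20,0,0,-0.72,0],[-125,30,-21,0,0,-0.9,0],[-150,36,-21,0,0,-1.08,0],[-175,42,-21,0,0,-1.26,0],[-200,48,-21,0,0,-1.44,0],[-227,55,-21,0,0,-1.6,0],[-227,55,-21,0,0,-1.67,0],[-227,55,-21,0,0,-1.67,0],[-227,55,-21,0,0,-1.67,0]]' 40
python3 - <<'E'
from h import *
w=cv2.imread('pics/w5.png')[:,:,::-1].copy();h=cv2.cvtColor(w,cv2.COLOR_RGB2HSV)
m=masks(w)['red'];dk=w.max(2)<45
print([(r,int(np.where(m[r,290:345])[0].max()+290),[int(i)+325 for i in np.where(dk[r,325:350])[0]]) for r in range(110,250,20)])
im,c=snap('wrist','w6.png');cv2.imwrite('pics/w6c.png',im[:,:,::-1])
for b in blobs(masks(im)['blue'],4):print('b',cv2.boundingRect(b),*rect(c,b,.014))
totool([.55,-.297,.2],np.pi/2)
E
```

```text
t: 12.5
tool_pos: [0.5602, -0.2957, 0.1994]
tool_rot: [-0.001, 0.003, 1.0, 0.0]
contact_force: [-0.1, -0.3, -0.7]
width: -0.0
finger_force: 0.0
[(110, 333, []), (130, 334, []), (150, 334, []), (170, 333, []), (190, 333, []), (210, 333, []), (230, 333, [])]
b (285, 79, 70, 69) [ 476.8 -293.1] [np.float64(53.3), np.float64(57.8)] -1.561
shift [10.2 -1.2 -0.3] tool y yaw 1.565 z [-0.001  0.001 -1.   ] j7 2.17
rz (tool) -0.006
```

View pics/w6c.png

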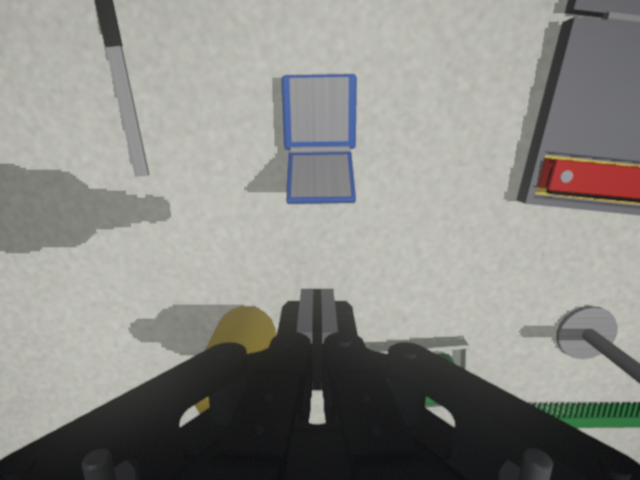

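The mirror base spans about (283,75) to (356,148). The lid leans back from row 150 to its free edge at row 203. Picture budget is spent, so I'll go by numbers from here.

Run:
```python
from h import *
im=cv2.imread('pics/w6.png')[:,:,::-1].copy();c=cal('wrist');h=cv2.cvtColor(im,cv2.COLOR_RGB2HSV)
m=(h[...,0]>105)&(h[...,0]<125)&(h[...,1]>80)&(h[...,2]>40);m[:60]=0;m[215:]=0;m[:,:270]=0;m[:,370:]=0
for b in blobs(m,3):print(cv2.boundingRect(b),*rect(c,b,.014))
P=[ray(c,p,.014).round(4) for p in((283,75),(356,75),(283,148),(356,148),(319,149))];print(*P)
cx=(P[0][0]+P[2][0])/2;hx=(cx+.030)
from scipy.optimize import brentq
f=lambda a:ray(c,(321,203),.014+.058*np.sin(a))[0]-(hx-.058*np.cos(a))
print(cx,[(a,round(f(a)*1000,1)) for a in np.arange(1.6,2.5,.1)])
```

```text
(282, 75, 74, 75) [ 476.1 -293.8] [np.float64(57.5), np.float64(60.0)] -1.547
(287, 152, 68, 51) [ 529.7 -292.4] [np.float64(43.1), np.float64(59.2)] 1.565
[ 0.4475 -0.3224  0.014 ] [ 0.4478 -0.2637  0.014 ] [ 0.5046 -0.3242  0.014 ] [ 0.5049 -0.2623  0.014 ] [ 0.5056 -0.2937  0.014 ]
0.47605000000000003 [(np.float64(1.6), np.float64(32.9)), (np.float64(1.7000000000000002), np.float64(27.2)), (np.float64(1.8000000000000003), np.float64(21.7)), (np.float64(1.9000000000000004), np.float64(16.4)), (np.float64(2.0000000000000004), np.float64(11.5)), (np.float64(2.1000000000000005), np.float64(6.8)), (np.float64(2.2000000000000006), np.float64(2.6)), (np.float64(2.3000000000000007), np.float64(-1.2)), (np.float64(2.400000000000001), np.float64(-4.5))]
```

```bash
python3 -m creep '[[-20,2,40,0,0,0,0],[-20,2,90,0,0,0,0],[-20,2,140,0,0,0,0],[-20,2,154,0,0,0,0],[-5,2,154,0,0,0,0],[8,2,154,0,0,0,0],[18,2,154,0,0,0,0],[28,2,154,0,0,0,0],[36,2,150,0,0,0,0],[40,2,145,0,0,0,0],[44,2,143,0,0,0,0],[44,2,143,0,0,0,0]]'; python3 -m creep '[[6,0,0.5,0,0,0,0],[13,0,2,0,0,0,0],[19,0,5,0,0,0,0],[24,0,8,0,0,0,0],[29,0,12,0,0,0,0],[33,0,17,0,0,0,0],[36,0,22,0,0,0,0],[39,0,28,0,0,0,0],[40,0,32,0,0,0,0],[41,0,35,0,0,0,0],[41,0,36,0,0,0,0],[41,0,36,0,0,0,0]]'
```

```text
t: 14.05
tool_pos: [0.5159, -0.2949, 0.0576]
tool_rot: [0.0, 0.003, 1.0, -0.0]
contact_force: [-0.2, -0.3, 0.4]
width: -0.0
finger_force: 0.0
t: 15.55
tool_pos: [0.475, -0.2946, 0.0214]
tool_rot: [0.0, 0.003, 1.0, -0.0]
contact_force: [0.3, 0.4, -0.1]
width: -0.0
finger_force: 0.0
```

Now I'll press until it makes contact.

```bash
python3 -m creep '[[4,0,1,0,0,0,0],[8,0,2,0,0,0,0],[8,0,3,0,0,0,0],[8,0,3,0,0,0,0]]'
python3 - <<'E'
from h import *
im,c=snap('wrist','w7.png')
im,c=snap('scene','s7.png')
print(proj(c,[.476,-.294,.02]))
E
```

```text
t: 16.05
tool_pos: [0.4679, -0.2949, 0.0199]
tool_rot: [0.001, 0.003, 1.0, -0.0]
contact_force: [-1.5, 2.5, 14.6]
width: -0.0
finger_force: 7.4
[289.09161718 199.5293763 ]
```

The lid is shut: contact at z = 19.9 mm with 14.6 N. I'll back off and re-measure.

```bash
python3 -m creep '[[0,0,-30,0,0,0,0],[0,0,-80,0,0,0,0],[-40,0,-130,0,0,0,40],[-75,0,-150,0,0,0,85],[-75,0,-150,0,0,0,85],[-75,0,-150,0,0,0,85],[-75,0,-150,0,0,0,85]]'
python3 - <<'E'
from h import *
im,c=snap('wrist','w8.png');h=cv2.cvtColor(im,cv2.COLOR_RGB2HSV)
m=(h[...,0]>100)&(h[...,0]<128)&(h[...,1]>80)&(h[...,2]>40);m[:20]=0;m[300:]=0;m[:,:200]=0;m[:,450:]=0
for b in blobs(m,3):
    print(cv2.boundingRect(b),*rect(c,b,.014),cv2.contourArea(b))
    x,y,w,hh=cv2.boundingRect(b)
    for r in range(y+4,y+hh-3,9):
        xs=np.where(m[r,x:x+w])[0]+x;print(r,xs.min(),xs.max(),ray(c,(xs.min()-.5,r),.014)[:2].round(4),ray(c,(xs.max()+.5,r),.014)[:2].round(4))
    x0=x+w//2;k=im[y-3:y+hh+3,x0];print(c['position'],k[::6].tolist())
totool([.476,-.294,.2],np.pi/2)
E
```

```text
t: 17.02
tool_pos: [0.5404, -0.2952, 0.1675]
tool_rot: [-0.001, 0.004, 1.0, 0.0]
contact_force: [0.7, -0.2, -0.1]
width: 0.0847
finger_force: 0.0
(279, 97, 80, 82) [ 476.4 -293.2] [np.float64(58.9), np.float64(59.6)] -1.561 6110.5
101 279 358 [ 0.4491 -0.3228] [ 0.4495 -0.2637]
110 279 358 [ 0.4554 -0.323 ] [ 0.4558 -0.2635]
119 279 358 [ 0.4618 -0.3232] [ 0.4622 -0.2634]
128 280 358 [ 0.4682 -0.3227] [ 0.4687 -0.2632]
137 280 357 [ 0.4748 -0.3229] [ 0.4752 -0.2638]
146 280 357 [ 0.4814 -0.3232] [ 0.4818 -0.2636]
155 281 357 [ 0.4881 -0.3227] [ 0.4886 -0.2635]
164 281 357 [ 0.495  -0.3229] [ 0.4954 -0.2633]
173 282 357 [ 0.5019 -0.3224] [ 0.5023 -0.2631]
[ 0.46756456 -0.29444452  0.30793601] [[177, 178, 171], [66, 89, 143], [68, 94, 154], [67, 94, 154], [65, 93, 154], [64, 93, 154], [63, 92, 154], [62, 92, 154], [63, 91, 154], [62, 91, 153], [63, 92, 154], [64, 92, 154], [65, 93, 154], [65, 92, 153], [93, 101, 128]]
shift [ 64.7   0.7 -32.3] tool y yaw 1.564 z [-0.001  0.001 -1.   ] j7 2.18
rz (tool) -0.007
```

```bash
python3 -m creep '[[40,1.5,0,0,0,-0.01,75],[64.5,1.5,50,0,0,-0.01,75],[64.5,1.5,100,0,0,-0.01,75],[64.5,1.5,140,0,0,-0.01,75],[64.5,1.5,157,0,0,-0.01,75],[64.5,1.5,162,0,0,-0.01,75],[64.5,1.5,162,0,0,-0.01,75]]' 50; python3 -m creep '[[0,0,3,0,0,0,75],[0,0,5,0,0,0,75],[0,0,5,0,0,0,75]]'
```

```text
t: 17.95
tool_pos: [0.478, -0.2936, 0.0073]
tool_rot: [0.001, -0.002, 1.0, -0.0]
contact_force: [-0.2, 0.1, 0.7]
width: 0.0747
finger_force: 0.0
t: 18.32
tool_pos: [0.4776, -0.2931, 0.0015]
tool_rot: [0.0, -0.002, 1.0, -0.0]
contact_force: [-0.0, -0.9, -0.3]
width: 0.0751
finger_force: 0.0
```

```bash
python3 -m creep '[[1,0,2,0,0,0,75],[1,0,4,0,0,0,75],[1,0,4,0,0,0,75]]'; python3 -m creep '[[0,0,2,0,0,0,75],[0,0,4,0,0,0,75],[0,0,4,0,0,0,75]]'; python3 -m creep '[[0,0,1,0,0,0,75],[0,0,2,0,0,0,75],[0,0,2,0,0,0,75]]'
```

```text
t: 18.7
tool_pos: [0.4763, -0.2931, -0.0029]
tool_rot: [-0.0, -0.002, 1.0, 0.0]
contact_force: [0.9, -0.1, 0.4]
width: 0.0749
finger_force: 0.0
t: 19.08
tool_pos: [0.4763, -0.2931, -0.0069]
tool_rot: [-0.0, -0.002, 1.0, 0.0]
contact_force: [-0.3, 1.3, 0.3]
width: 0.075
finger_force: 0.0
t: 19.45
tool_pos: [0.4764, -0.2931, -0.0088]
tool_rot: [-0.0, -0.002, 1.0, 0.0]
contact_force: [-0.3, 0.3, -0.1]
width: 0.075
finger_force: 0.0
```

```bash
python3 -m creep '[[0,0,-11.5,0,0,0,75],[0,0,-11.5,0,0,0,75],[0,0,-11.5,0,0,0,50],[0,0,-11.5,0,0,0,50],[0,0,-11.5,0,0,0,50],[0,0,-11.5,0,0,0,50]]' 50; python3 -m creep '[[0,0,-15,0,0,0,50],[0,0,-40,0,0,0,50],[0,0,-70,0,0,0,50],[0,0,-70,0,0,0,50]]'
python3 - <<'E'
from h import *
totool([.4762,-.2932,.0],np.pi/2);im,c=snap('wrist','w9.png');h=cv2.cvtColor(im,cv2.COLOR_RGB2HSV)
m=(h[...,0]>100)&(h[...,0]<128)&(h[...,1]>80)&(h[...,2]>40);m[:,:150]=0;m[:,490:]=0
for b in blobs(m,3):print(cv2.boundingRect(b),*rect(c,b,.09),cv2.contourArea(b))
E
```

```text
t: 20.2
tool_pos: [0.4768, -0.2932, 0.0037]
tool_rot: [0.0, -0.002, 1.0, 0.0]
contact_force: [-2.4, 3.1, 11.5]
width: 0.0601
finger_force: 51.8
t: 20.7
tool_pos: [0.4777, -0.2939, 0.0753]
tool_rot: [0.002, -0.002, 1.0, -0.001]
contact_force: [0.8, -0.4, -2.9]
width: 0.06
finger_force: 55.3
shift [ 1.8  0.8 75.3] tool y yaw 1.575 z [ 0.004 -0.001 -1.   ] j7 2.26
rz (tool) 0.004
(237, 238, 160, 151) [ 473.3 -293.5] [np.float64(58.0), np.float64(62.6)] 0.006 22532.5
```

```bash
python3 -m creep '[[2,30,0,0,0,0.02,50],[4,75,0,0,0,0.04,50],[7,120,0,0,0,0.06,50],[10,165,0,0,0,0.08,50],[12,210,0,0,0,0.1,50],[14,255,0,0,0,0.11,50],[16.5,290,0,0,0,0.11,50],[16.5,309,0,0,0,0.11,50],[16.5,309,0,0,0,0.11,50],[16.5,309,0,0,0,0.11,50]]'
python3 - <<'E'
from h import *
totool([.460,.0153,.0],np.pi/2-.105);im,c=snap('wrist','w10.png');h=cv2.cvtColor(im,cv2.COLOR_RGB2HSV)
m=(h[...,0]>100)&(h[...,0]<128)&(h[...,1]>80)&(h[...,2]>40);m[:,:150]=0;m[:,490:]=0
for b in blobs(m,3):print('b',cv2.boundingRect(b),*rect(c,b,.09))
y=(h[...,0]>18)&(h[...,0]<35)&(h[...,1]>90)&(h[...,2]>60)
for b in blobs(y,4,30):print('y',cv2.boundingRect(b),*rect(c,b,.008))
im,c=snap('top','t10.png');h=cv2.cvtColor(im,cv2.COLOR_RGB2HSV)
y=(h[...,0]>18)&(h[...,0]<35)&(h[...,1]>90)&(h[...,2]>60)
for b in blobs(y,4,10):print('top y',cv2.boundingRect(b),*rect(c,b,.008))
E
```

```text
t: 22.0
tool_pos: [0.4582, 0.0148, 0.0724]
tool_rot: [-0.0, 0.053, 0.999, -0.0]
contact_force: [-0.3, -0.7, -2.3]
width: 0.0601
finger_force: 55.3
shift [-1.8  0.8 72.4] tool y yaw 1.464 z [-0.001 -0.001 -1.   ] j7 1.4
rz (tool) -0.002
b (230, 237, 168, 152) [452.  14.] [np.float64(60.5), np.float64(61.3)] -0.105
y (260, 205, 117, 32) [436.3  18. ] [np.float64(18.0), np.float64(65.3)] 1.465
top y (450, 182, 30, 28) [ 692.2 -376.7] [np.float64(60.5), np.float64(78.9)] -0.891
top y (303, 248, 23, 4) [556.1  22.3] [np.float64(6.5), np.float64(58.4)] 1.466
```

```bash
python3 -m creep '[[-1.8,1.2,5,0,0,0,50],[-1.8,1.2,25,0,0,0,50],[-1.8,1.2,42,0,0,0,50],[-1.8,1.2,52,0,0,0,50],[-1.8,1.2,55,0,0,0,50],[-1.8,1.2,55,0,0,0,50]]'; python3 -m creep '[[0,0,2,0,0,0,50],[0,0,4,0,0,0,50],[0,0,4,0,0,0,50]]'
```

```text
t: 22.85
tool_pos: [0.4607, 0.0167, 0.018]
tool_rot: [0.0, 0.053, 0.999, -0.0]
contact_force: [0.5, -0.3, -2.1]
width: 0.0598
finger_force: 55.3
t: 23.22
tool_pos: [0.4605, 0.0168, 0.0138]
tool_rot: [-0.0, 0.053, 0.999, 0.0]
contact_force: [0.7, -0.7, -1.5]
width: 0.0599
finger_force: 55.3
```

```bash
python3 -m creep '[[0,0,1,0,0,0,50],[0,0,2,0,0,0,50],[0,0,2,0,0,0,50]]'; python3 -m creep '[[0,0,1,0,0,0,50],[0,0,1.5,0,0,0,50],[0,0,1.5,0,0,0,50]]'
```

```text
t: 23.6
tool_pos: [0.4606, 0.0168, 0.0118]
tool_rot: [-0.0, 0.053, 0.999, -0.0]
contact_force: [-0.5, 0.0, -1.9]
width: 0.0597
finger_force: 55.3
t: 23.98
tool_pos: [0.4606, 0.0168, 0.0116]
tool_rot: [-0.0, 0.053, 0.999, 0.0]
contact_force: [-9.3, -0.5, 23.5]
width: 0.0599
finger_force: 58.1
```

```bash
python3 -m creep '[[0,0,-0.8,0,0,0,66],[0,0,-0.8,0,0,0,72],[0,0,-0.8,0,0,0,75],[0,0,-0.8,0,0,0,75],[0,0,-30,0,0,0,75],[0,0,-70,0,0,0,60],[0,0,-70,0,0,0,0],[0,0,-70,0,0,0,0],[0,0,-70,0,0,0,0],[0,0,-70,0,0,0,0],[0,0,-70,0,0,0,0]]'; python3 -m creep '[[0,0,20,0,0,0,0],[0,0,40,0,0,0,0],[0,0,49,0,0,0,0],[0,0,52,0,0,0,0],[0,0,53,0,0,0,0],[0,0,53,0,0,0,0]]'
```

```text
t: 25.35
tool_pos: [0.4603, 0.0167, 0.0799]
tool_rot: [-0.0, 0.053, 0.999, -0.0]
contact_force: [-0.6, -0.1, -1.2]
width: 0.0003
finger_force: 0.0
t: 26.1
tool_pos: [0.4604, 0.0167, 0.028]
tool_rot: [-0.0, 0.053, 0.999, 0.0]
contact_force: [-4.7, -0.4, 7.3]
width: 0.0001
finger_force: 3.5
```

The mirror's lid top is at 28 mm, which is exactly fully down and shut. Now the final check from above.

```bash
python3 -m creep '[[0,0,-40,0,0,0,0],[-30,0,-90,0,0,0,0],[-80,0,-140,0,0,0,0],[-120,-15,-150,0,0,0,0],[-120,-15,-150,0,0,0,0],[-120,-15,-150,0,0,0,0]]'
python3 - <<'E'
from h import *
im,c=snap('wrist','w11.png');h=cv2.cvtColor(im,cv2.COLOR_RGB2HSV)
y=(h[...,0]>18)&(h[...,0]<35)&(h[...,1]>90)&(h[...,2]>60)
bl=(h[...,0]>100)&(h[...,0]<128)&(h[...,1]>80)&(h[...,2]>40)
rd=masks(im)['red']
for b in blobs(bl,2,500):print('b',cv2.boundingRect(b),*rect(c,b,.022))
for b in blobs(rd,1):print('r',cv2.boundingRect(b),*rect(c,b,.026));x,yy,w,hh=cv2.boundingRect(b)
for b in blobs(y,5,20):print('y',cv2.boundingRect(b),*rect(c,b,.008))
print(c['position'])
# columns across the comb: last red row and first following pixels
for X in range(x+8,x+w-4,w//9):
    r=np.where(rd[yy:yy+hh,X])[0]+yy;print(X,r.min(),r.max(),[int(v) for v in im[r.max()+1:r.max()+14,X].max(1)])
t0=cv2.imread('pics/top0.png').astype(int);t1,_=snap('top','t11.png');d=(np.abs(t1[:,:,::-1].astype(int)-t0).max(2)>60).astype(np.uint8)
for b in blobs(d,12,25):print('chg',cv2.boundingRect(b))
E
```

```text
t: 26.85
tool_pos: [0.5777, -0.0108, 0.1771]
tool_rot: [-0.0, 0.053, 0.999, -0.0]
contact_force: [0.1, -0.1, -0.6]
width: 0.0002
finger_force: 0.0
b (296, 13, 86, 90) [460.4  17.1] [np.float64(58.4), np.float64(60.9)] 1.47
r (198, 151, 194, 35) [534.  -23.2] [np.float64(25.9), np.float64(147.4)] 1.465
y (292, 185, 98, 6) [555.5  11.3] [np.float64(4.2), np.float64(80.4)] 1.465
y (291, 15, 12, 92) [457.  -15.9] [np.float64(7.6), np.float64(63.1)] -0.023
y (202, 148, 178, 3) [520.3 -26. ] [np.float64(1.6), np.float64(142.7)] 1.465
[ 0.50520493 -0.00266061  0.31750314]
206 152 184 [149, 140, 143, 150, 161, 156, 133, 114, 107, 115, 123, 127, 130]
227 152 185 [90, 72, 77, 97, 115, 118, 107, 105, 115, 122, 126, 129, 130]
248 152 185 [88, 71, 76, 96, 116, 122, 112, 103, 112, 122, 127, 129, 129]
269 152 185 [89, 72, 86, 118, 131, 120, 104, 101, 112, 122, 126, 129, 128]
290 152 185 [86, 71, 86, 118, 133, 125, 110, 103, 112, 121, 127, 128, 129]
311 152 185 [84, 73, 107, 155, 163, 138, 113, 104, 112, 121, 126, 128, 129]
332 152 184 [108, 78, 73, 107, 156, 164, 138, 113, 105, 113, 122, 127, 130]
353 151 183 [165, 180, 196, 200, 200, 195, 174, 140, 113, 105, 113, 121, 126]
374 151 183 [169, 185, 198, 201, 201, 196, 175, 140, 115, 105, 113, 122, 126]
chg (282, 188, 160, 244)
chg (172, 378, 109, 46)
chg (0, 421, 82, 59)
chg (176, 242, 50, 59)
chg (0, 412, 64, 41)
chg (320, 266, 27, 93)
chg (422, 253, 28, 38)
chg (303, 248, 58, 18)
chg (305, 274, 26, 27)
chg (266, 424, 15, 56)
chg (454, 452, 36, 19)
chg (278, 409, 45, 11)
```

```bash
python3 -c "
from plant import arm
print(arm.close_job())"
```

```text
the job is handed in; nothing more can be done
None
```

The job is handed in at about 27 s of the 72 s: the comb is folded and the mirror shut, each measured flat and fully down in its own pocket and released, the arm is clear, and no bystanders were knowingly touched; the verdict itself was not reported back.

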